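# Set a wet painting up for viewing on the table easel

### The job

The little landscape on the folded table easel is still wet, so do not touch the painting itself: first slide the easel's canvas clamp towards the ledge until it has pushed the painting square against the ledge and holds it there. Then lift the easel's mast until the wire prop underneath drops into the notch marked by the red pin, let it down gently onto the prop and let go, leaving the two paint pots beside it where they stand.

Things in the scene. Friction and masses are not known exactly. Their poses are not given: they have to be found in the camera images.
- easel: Wooden table easel, folded flat, its base fixed to the table (275 x 220 mm, side rails 18 mm tall). Origin: on the table under the middle of the hinge at its near end; +x runs along the easel to its far end, +y to its left, z up. Each rail has the same three notches, 134, 156 and 178 mm from the hinge in x (middle of a seated prop foot)
- hinge (a point): Middle of the hinge axis of the mast, 42 mm above the easel's origin; the axis runs along the easel's y. The mast is a wooden lath 24 mm wide and 14 mm thick, its middle plane through this axis, its far end 285 mm from it. It carries the ledge (holding face 25 mm from the hinge, 150 mm long), two battens whose tops are 13 mm above the middle plane, the clamp and the prop
- tilt (a joint): Angle of the easel's hinged mast, rad: 0 lying flat (start), grows as its far end is lifted, at most 1.31. It has no brake: unless held it falls back until the prop catches a notch; beyond the steepest notch a taller ramp leads the foot back into it. Mast and load weigh about 0.75 kg
- mast_grip (a point): Middle of the mast's bare far end, 258 mm from the hinge axis: a place to take hold across its 24 mm width. Axes: x along the mast away from the hinge, y left, z out of its upper face. 42 mm above the table while the mast lies flat
- clamp (a joint): Travel of the canvas clamp along the mast, m: 0 fully open, grows as it slides towards the ledge; starts between 0 and 0.015. At 0.060 its jaw just meets the top edge of the painting resting on the ledge. It takes about 2.5 N to slide and stays where it is left
- clamp_knob (a point): Middle of the upright black knob of the clamp (22 mm across, 29 mm tall, on a brown sleeve whose top is 59 mm above the table while the mast is flat). The point is then 77 mm above the table, the knob's top 88 mm; it lies 224 mm from the hinge with the clamp fully open, 164 mm when home. The jaw, a bar 80 mm wide, has its face 19 mm nearer the hinge
- prop_foot (a point): Right end of the steel foot rod (8 mm thick, 180 mm long) of the wire prop under the mast. The prop pivots freely on the mast's middle plane 80 mm from the hinge; from there to the rod's axis it is 130 mm. As the mast rises the foot trails along the rails towards the hinge, up a ramp and over a 9 mm step into each notch; the step stops it slipping back. Rod axis in a notch: 22 mm above the table
- painting: The wet painting: a landscape on a wooden panel 120 mm (along the mast) x 130 mm x 12 mm, 0.14 to 0.28 kg. Origin: middle of its underside; x points to its top edge, away from the ledge. At the start it lies loose and somewhat askew on the easel, 10 to 30 mm short of the ledge
- painting_foot (a point): Middle of the painting's lower edge, on its underside; it belongs against the ledge
- pin_red: The red pin: ball-headed map pin (12 mm ball, 24 mm tall) standing on the easel's right side rail beside one of the three notches; which colour is at which notch changes. Origin: foot of the pin, on the rail top, 18 mm above the table; axes as the easel's. A prop foot seated in that notch has the same easel x as the pin, within 1 mm
- pin_yellow: The yellow pin: ball-headed map pin (12 mm ball, 24 mm tall) standing on the easel's right side rail beside one of the three notches; which colour is at which notch changes. Origin: foot of the pin, on the rail top, 18 mm above the table; axes as the easel's. A prop foot seated in that notch has the same easel x as the pin, within 1 mm
- pin_blue: The blue pin: ball-headed map pin (12 mm ball, 24 mm tall) standing on the easel's right side rail beside one of the three notches; which colour is at which notch changes. Origin: foot of the pin, on the rail top, 18 mm above the table; axes as the easel's. A prop foot seated in that notch has the same easel x as the pin, within 1 mm
- pot_white: A small paint pot with a white lid, 62 mm across, 58 mm tall, standing beside the easel; not part of the job. Origin: middle of its underside
- pot_umber: A small paint pot with a brown-centred lid, 62 mm across, 58 mm tall, standing beside the easel; not part of the job. Origin: middle of its underside
Not all that is in view belongs to the job. There is more than one size of the painting; the job needs the larger.

How it is judged:
On the way, in this order (a step that is already met when the one before it is completed fails the run):
1. with the mast still lying flat, the clamp has pushed the painting square against the ledge (x of painting_foot in the frame of mast_grip between -0.237 and -0.229 m and z of painting_foot in the frame of mast_grip below 0.018 m and angle between the x axis of painting and the x axis of mast_grip, either way round below 0.05 rad and value of joint clamp between 0.056 and 0.063 m and value of joint tilt below 0.1 rad), for 0.2 s.
2. the mast is up and the foot of the prop sits in the notch marked by the red pin (x of painting_foot in the frame of mast_grip between -0.237 and -0.229 m and z of painting_foot in the frame of mast_grip below 0.018 m and angle between the x axis of painting and the x axis of mast_grip, either way round below 0.05 rad and value of joint clamp between 0.056 and 0.063 m and x of prop_foot in the frame of pin_red between -0.007 and 0.007 m and height (world z) of prop_foot below 0.026 m and value of joint tilt above 0.5 rad), for 0.2 s.
At the end, for the whole second after the job is handed in: The easel stands on its prop, the prop's foot down in the notch beside the red pin (within 7 mm of the pin along the easel), at rest; the painting rests against the ledge (within 4 mm), flat on the battens, square (within 0.05 rad), with the clamp closed up to its top edge (within 4 mm) (all of step 2 and linear speed of painting below 0.02 m/s and velocity of joint tilt between -0.05 and 0.05 rad/s); the robot touches nothing.
It fails at once if the robot touches the wet painting (contact force between any of the arm, the fingers and painting above 0.3 N).
It fails at once if the mast is dropped onto its prop instead of being let down gently (falls faster than 1.8 rad/s) (velocity of joint tilt below -1.8 rad/s).
It fails at once if a paint pot is shifted more than 30 mm (distance of any of pot_white, pot_umber from where it was at the start of the episode above 0.03 m).
It also fails if it takes over 54 s, if anything falls off the work surface, if the arm or the gripper's body presses on something with over 40 N, if the wrist force passes 120 N, or if a joint passes its speed limit or range.

### The arm

A 6-joint arm with a two-finger parallel gripper is mounted at the origin on the work surface; the furniture and walls round the work are solid. World frame = base frame: x ahead of the robot, y to its left, z up, the work surface at z = 0. Lengths are in m, angles in rad, forces in N, time in s.
With the tool pointing down it reaches from about 0.4 to 0.825 m from the base axis. Payload 7 kg.
Tool frame: the origin (TCP) lies on the centre line of the jaws, within the pads' length; the fingertips stand arm.tip_reach ahead of it and the grasp point (between the pads) lies 5 mm behind it (arm.tip_reach is the distance from the TCP to the fingertips, in m); z points along the fingers, y is the line along which they close (so a half turn about z gives the same grasp; the last joint's range is limited). The gripper opens to 88 mm and grips with 3 to 60 N. Pads are 19 mm wide; open, the fingers measure 130 mm over their backs; the gripper's body (78 mm by 193 mm) begins 47 mm behind the grasp point.
Start: joints at [-0.818, 0.359, 0.012, 0, -1.224, -0.288], TCP at [0.303, -0.603, 0.241] pointing down, gripper open.
Joint ranges: [-3.07, 3.07], [-1.43, 2.12], [-1.02, 1.25], [-3.03, 1.67], [-3.05, -0], [-3.03, 3.03]. Speed limits (rad/s): [2.39, 2.39, 3.01, 3.14, 3.14, 3.14].

### API

Orientations are given as [roll, pitch, yaw] about the fixed x, y, z axes, in that order (R = Rz(yaw) Ry(pitch) Rx(roll)).
In Python, from station import status, optics, order, arm gives the robot as it stands. The module is installed in compiled form; this text tells all that it offers.
- The arm moves only by the shell command python3 -m jog 'ROWS' [FORCE]. ROWS is JSON, a list of rows, each a list of 3 entries, a list of its own where there are three numbers: the gripper command: -1 is shut, 1 is fully open, values between are in proportion, then the shift along the tool's x, y, z in mm, then the turn about the tool's z in rad. A call has 1 to 20 rows; each row is the pose to reach, as a shift and turn from the pose commanded when the call began, along the tool's axes at that moment; what a row does not reach only later rows make up. A row lasts 1/8 s, in which the tool goes at most 62.5 mm and 10.7 degrees, less where a joint would pass 70% of its speed; a pose out of reach is approached as far as the arm can. A call with a gripper value outside its range is refused whole. The fingers move at their own pace and stop on an object; FORCE is the grip in N (left out, the last holds). Time passes only in rows, so rows that repeat a pose let the fingers close. It gives the time, the measured TCP pose, the force, the opening and the grip force at its end, in the units of the state.
- status.get_state(): the state, without advancing time (a new reading comes with each control period).
- optics.grab_frame(name): name is "scene" or "top"; returns a dict with "color" (400x640x3 uint8, red, green, blue), "mtx" (3x3 intrinsics, pixels), "cam_to_world" (4x4, takes a point from camera to world coordinates). Camera axes: x right, y down, z forward; pixel columns grow to the right and rows downward; lengths in m; the calibration is good to about 2 mm. A picture is of the moment at which its call begins. There is no depth.
- order.job_done(): hands the job in; it is judged then, once.
The state is a dict: "t": time; "q": joint angles; "qd": joint speeds; "joint_efforts": joint torques, N m; "eef_pos": TCP position; "ee_rot": TCP orientation; "force": force on the tool from outside, world axes, zero at the start; "moment": the same for the moment, N m; "width": finger opening in m; "gripper_force": force on a finger pad.
Only numpy, scipy, OpenCV 4.12 (cv2) and the standard library are available. Lean on these libraries where they do the work, as an engineer would, in place of code of your own. Each camera call takes 0.05 s, during which the arm holds its last target. There are 200 camera calls.

## Working session

There is one attempt and no reset: what is moved stays moved. The work goes in short steps, Python scripts to look and compute and a shell command to move; the robot and the scene stay as the last step left them, time stands still between calls to the robot, and variables do not carry over. Pictures are saved under pics/ and viewed, at most 10 in all, crops included, and the job is handed in when it is done.

```bash
mkdir -p pics; python3 - <<'E'
from station import status, optics, arm
import cv2, numpy as np
for n in("scene","top"):
    f=optics.grab_frame(n); cv2.imwrite(f"pics/{n}0.png",f["color"][:,:,::-1]); np.savez(f"{n}0.npz",**{k:f[k] for k in("color","mtx","cam_to_world")})
    print(n,f["mtx"].tolist(),np.round(f["cam_to_world"],3).tolist())
s=status.get_state(); print(s["t"],s["eef_pos"],s["ee_rot"],s["width"],arm.tip_reach)
E
```

```text
scene [[386.03534364750993, 0.0, 317.6707532891579], [0.0, 386.03534364750993, 193.59292022991752], [0.0, 0.0, 1.0]] [[-0.476, -0.652, 0.589, -0.09], [-0.879, 0.35, -0.323, 0.07], [0.004, -0.672, -0.74, 0.72], [0.0, 0.0, 0.0, 1.0]]
top [[500.56999745886634, 0.0, 318.3782698938225], [0.0, 500.56999745886634, 201.11909116889916], [0.0, 0.0, 1.0]] [[-0.028, -0.987, 0.155, 0.214], [-1.0, 0.03, 0.009, -0.222], [-0.013, -0.155, -0.988, 1.369], [0.0, 0.0, 0.0, 1.0]]
0.1 [ 0.30234557 -0.60304294  0.23972086] [ 3.14013482e+00 -1.37313122e-04 -2.67691458e+00] 0.08775054160402404 0.014
```

View pics/scene0.png

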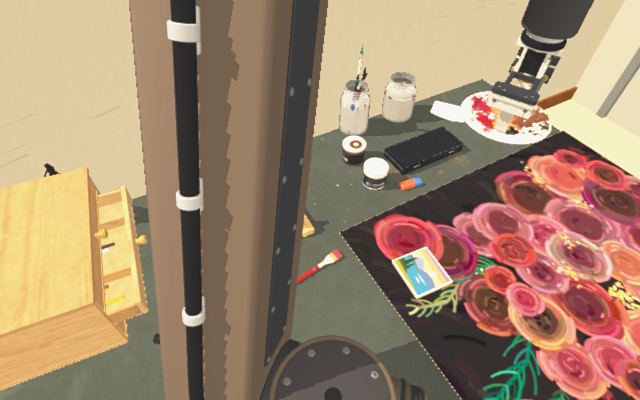

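View pics/top0.png

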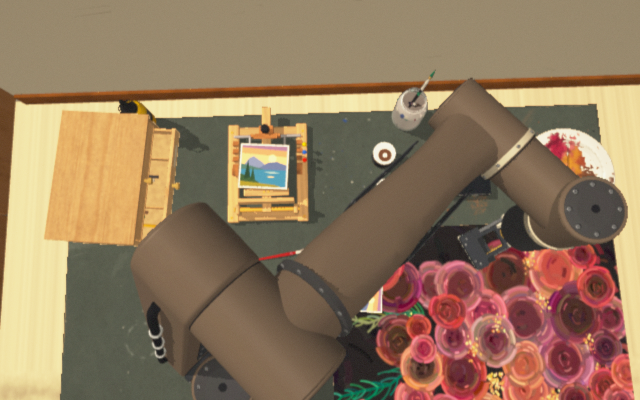

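The top view shows the easel at about (268,172), with its far end up and its hinge near row 215. The scene camera's view of it is blocked by the arm. I'll zoom in on the easel.

```bash
cat > h.py <<'E'
import numpy as np
def ray(f,u,v,z):
    T=f["cam_to_world"]; d=T[:3,:3]@np.linalg.inv(f["mtx"])@[u,v,1]; o=T[:3,3]
    return o+d*(z-o[2])/d[2]
def proj(f,p):
    T=f["cam_to_world"]; c=T[:3,:3].T@(np.array(p)-T[:3,3]); q=f["mtx"]@c; return q[:2]/q[2]
E
python3 - <<'E'
import cv2,numpy as np
f=np.load("top0.npz"); c=f["color"][100:230,215:325,::-1]
cv2.imwrite("pics/topcrop.png",cv2.resize(c,None,fx=4.6,fy=4.6,interpolation=cv2.INTER_CUBIC))
E
```

```text
(no output)
```

View pics/topcrop.png

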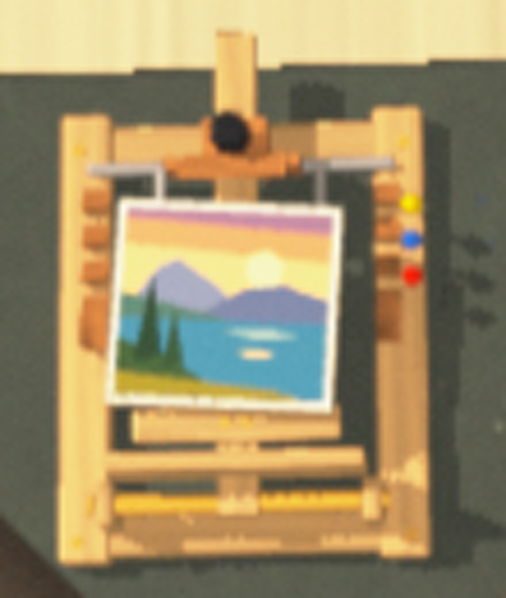

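Red pin is nearest the hinge (crop 412,275), so the target is the 134 mm notch, seated tilt ≈1.05 rad. The knob is at crop (230,132) and the mast end at (236,32).

```bash
python3 - <<'E'
import numpy as np
from h import ray
f=np.load("top0.npz")
P=lambda x,y,z: np.round(ray(f,215+(x+.5)/4.6-.5,100+(y+.5)/4.6-.5,z),4)
c=[P(62,118,.018),P(60,562,.018),P(420,108,.018),P(430,555,.018)]
print("corners",c)
print("farmid",(c[0]+c[2])/2,"nearmid",(c[1]+c[3])/2)
print("mast end",P(236,32,.049),"knobtop",P(230,132,.088),"hinge",P(239,500,.044))
print("pins",[P(*a,.036) for a in((411,203),(412,240),(413,275))])
print("ledge",P(108,462,.06),P(363,463,.06))
print("painting",[P(*a,.067) for a in((120,200),(342,208),(330,412),(108,402))])
print("pot",ray(f,384,154,.058),"brush",ray(f,410,108,.1))
E
```

```text
corners [array([0.6491, 0.0374, 0.018 ]), array([0.3767, 0.0385, 0.018 ]), array([ 0.6484, -0.1811,  0.018 ]), array([ 0.3745, -0.1804,  0.018 ])]
farmid [ 0.64875 -0.07185  0.018  ] nearmid [ 0.3756  -0.07095  0.018  ]
mast end [ 0.6892 -0.073   0.049 ] knobtop [ 0.6151 -0.0732  0.088 ] hinge [ 0.4068 -0.0709  0.044 ]
pins [array([ 0.584 , -0.1748,  0.036 ]), array([ 0.5613, -0.1749,  0.036 ]), array([ 0.5399, -0.175 ,  0.036 ])]
ledge [0.4289 0.0027 0.06  ] [ 0.4239 -0.1444  0.06  ]
painting [array([ 0.5826, -0.006 ,  0.067 ]), array([ 0.5737, -0.1356,  0.067 ]), array([ 0.453 , -0.1265,  0.067 ]), array([0.4628, 0.0014, 0.067 ])]
pot [ 0.54273121 -0.3899396   0.058     ] brush [ 0.65453218 -0.4589421   0.1       ]
```

```bash
python3 -m jog '[[-0.1,[-60,40,0],0.1],[-0.1,[-517,334,0],0.47],[-0.1,[-517,334,0],0.47],[-0.1,[-517,334,0],0.47],[-0.1,[-517,334,0],0.47],[-0.1,[-517,334,0],0.47],[-0.1,[-517,334,0],0.47],[-0.1,[-517,334,0],0.47],[-0.1,[-517,334,0],0.47],[-0.1,[-517,334,0],0.47],[-0.1,[-517,334,0],0.47],[-0.1,[-517,334,0],0.47],[-0.1,[-517,334,0],0.47],[-0.1,[-517,334,0],0.47]]' 15
python3 - <<'E'
from station import status, optics
import cv2, numpy as np
s=status.get_state(); print(s["q"],s["width"])
f=optics.grab_frame("scene"); np.savez("scene1.npz",**{k:f[k] for k in("color","mtx","cam_to_world")})
cv2.imwrite("pics/scene1.png",f["color"][:,:,::-1])
E
```

```text
t: 1.85
eef_pos: [0.6146, -0.0741, 0.2408]
ee_rot: [3.142, 0.0, 3.135]
force: [-0.3, -0.2, -0.0]
width: 0.0395
gripper_force: 0.0
[ 1.95058089e-01  2.67199794e-01 -1.18034438e-01 -2.60867783e-05
 -1.18524117e+00 -1.77247678e+00] 0.03945010816768738
```

View pics/scene1.png

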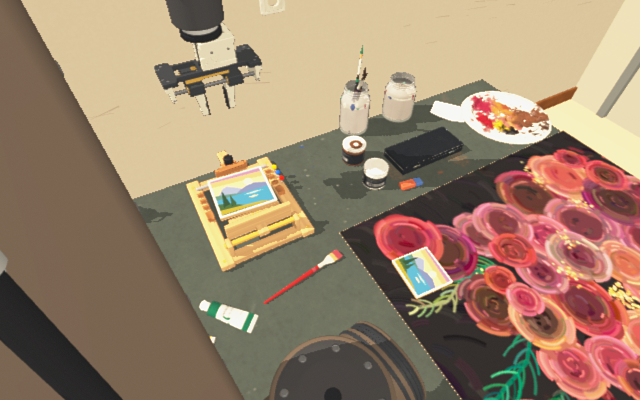

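The scene view is clear now: the knob top is at about (228,155), the easel is unobstructed, and the gripper hovers above it. I'll cross-check the knob in this view.

```bash
python3 - <<'E'
import cv2,numpy as np
from h import proj,ray
f=np.load("scene1.npz")
c=f["color"].astype(int)[140:180,210:250]; m=((c.max(2)<60)).astype(np.uint8)
n,l,st,ce=cv2.connectedComponentsWithStats(m)
print([(st[i].tolist(),ce[i]+[210,140]) for i in range(1,n) if st[i][4]>15])
print("knob mid pred",proj(f,[.615,-.073,.0735]), ray(f,228,159,.0735))
E
```

```text
[([15, 16, 8, 8, 50], array([228.14, 159.66]))]
knob mid pred [229.94709573 162.54105617] [ 0.62931936 -0.07312561  0.0735    ]
```

```bash
python3 - <<'E'
import cv2,numpy as np
from h import proj,ray
from scipy.optimize import least_squares
f=np.load("scene1.npz");g=np.load("top0.npz")
c=g["color"].astype(int)[115:140,255:275]; print(c.max(2)[6:20,3:17])
m=(c.max(2)<70).astype(np.uint8)
n,l,st,ce=cv2.connectedComponentsWithStats(m)
k=[(st[i].tolist(),ce[i]+[255,115]) for i in range(1,n) if st[i][4]>10];print(k)
a=k[0][1]
r=least_squares(lambda p:np.r_[proj(f,p)-[228.14,159.66],proj(g,p)-a],[.62,-.07,.08]);print(r.x,r.fun)
print(f["color"].astype(int)[150:172,222:235].max(2))
E
```

```text
[[ 94  94  98 163 243 244 244 241 239 240 242 237 177 104]
 [ 95  94  99 164 243 243 243 240 238 240 241 236 176 105]
 [ 96  95  97 153 235 231 227 225 227 233 241 236 177 102]
 [ 91  99 100 122 183 148 124 147 174 208 239 236 182 112]
 [104 139 142  98  85  66  56  66  93 151 223 235 215 184]
 [138 195 174  97  52  49  47  46  54  85 156 223 233 231]
 [194 220 169  85  55  49  47  48  48  52 102 191 230 230]
 [228 228 184  89  52  50  49  49  47  47  73 151 217 220]
 [233 231 180  82  48  47  51  47  48  40  60 118 183 188]
 [236 232 194  95  54  48  46  46  44  39  59 118 173 179]
 [236 235 226 164  74  42  41  36  38  41  79 132 169 175]
 [236 234 231 216 122  71  66  53  53  66 110 158 165 169]
 [229 226 225 221 181 159 150 124 121 123 141 156 161 164]
 [219 217 217 216 216 217 215 195 192 190 188 170 173 194]]
[([7, 10, 7, 8, 43], array([264.72093023, 128.62790698]))]
[ 0.61657391 -0.07160189  0.08221787] [ 0.44407068  0.03909043 -0.45944963 -0.19420183]
[[228 228 214 213 218 220 220 220 220 220 220 221 220]
 [249 249 250 223 215 219 220 220 220 220 219 220 220]
 [248 248 248 24
[... 384 characters left out ...]
75  67  64  62  59  48  43  79 207 227]
 [254 195  74  51  57  54  52  48  43  40  68 190 249]
 [252 236 112  50  46  44  43  45  43  41  60 174 250]
 [251 240 120  49  43  43  42  43  41  39  55 124 188]
 [249 248 151  59  42  41  42  47  49  69 126 222 210]
 [248 250 216 105  61  80  98 129 142 184 204 244 245]
 [247 248 251 188 157 211 240 245 246 246 245 245 245]
 [247 246 247 239 234 238 242 243 244 244 243 242 241]
 [243 239 239 238 239 240 241 242 242 242 237 227 209]
 [238 238 239 241 242 242 242 238 223 206 175 191 190]
 [241 242 242 243 240 225 210 188 192 189 181 183 184]
 [243 242 229 212 191 194 192 185 186 186 185 187 189]
 [214 194 193 189 187 188 188 188 189 192 189 191 213]]
```

```bash
python3 -m jog '[[-0.1,[-3,2,60],0],[-0.1,[-3,2,110],0],[-0.1,[-3,2,140],0],[-0.1,[-3,2,158],0],[-0.1,[-3,2,158],0],[-0.1,[-3,2,158],0],[-1,[-3,2,158],0],[-1,[-3,2,158],0],[-1,[-3,2,158],0],[-1,[-3,2,158],0],[-1,[-3,2,158],0],[-1,[-3,2,158],0]]' 15
```

```text
t: 3.4
eef_pos: [0.6184, -0.0713, 0.0831]
ee_rot: [-3.141, 0.001, 3.137]
force: [2.0, -3.2, 5.8]
width: 0.0213
gripper_force: 15.2
```

```bash
python3 -m jog '[[-1,[3,0,0],0],[-1,[6,0,0],0],[-1,[9,0,0],0],[-1,[12,0,0],0],[-1,[15,0,0],0],[-1,[18,0,0],0],[-1,[21,0,0],0],[-1,[24,0,0],0],[-1,[27,0,0],0],[-1,[30,0,0],0],[-1,[33,0,0],0],[-1,[36,0,0],0],[-1,[38,0,0],0],[-1,[40,0,0],0],[-1,[40,0,0],0]]' 25
```

```text
t: 5.28
eef_pos: [0.5787, -0.071, 0.0831]
ee_rot: [-3.141, 0.002, 3.137]
force: [2.6, -4.8, 5.1]
width: 0.0207
gripper_force: 25.1
```

```bash
python3 -m jog '[[-1,[1.5,0,0],0],[-1,[3,0,0],0],[-1,[4.5,0,0],0],[-1,[5.5,0,0],0],[-1,[6,0,0],0],[-1,[6,0,0],0]]' 25
```

```text
t: 6.02
eef_pos: [0.5729, -0.071, 0.0831]
ee_rot: [-3.141, 0.002, 3.137]
force: [3.5, -4.6, 4.0]
width: 0.021
gripper_force: 25.1
```

```bash
for i in 1 2; do python3 -m jog '[[-1,[1,0,0],0],[-1,[2,0,0],0],[-1,[2,0,0],0]]' | sed -n '2p;4p'; done; python3 - <<'E'
from station import optics
import cv2,numpy as np
f=optics.grab_frame("scene"); np.savez("scene2.npz",**{k:f[k] for k in("color","mtx","cam_to_world")})
cv2.imwrite("pics/s2.png",cv2.resize(f["color"][130:280,160:330,::-1],None,fx=4,fy=4,interpolation=cv2.INTER_CUBIC))
E
```

```text
eef_pos: [0.5708, -0.071, 0.0831]
force: [3.0, -4.9, 5.7]
eef_pos: [0.5705, -0.0709, 0.0833]
force: [9.5, -6.4, 0.1]
```

View pics/s2.png

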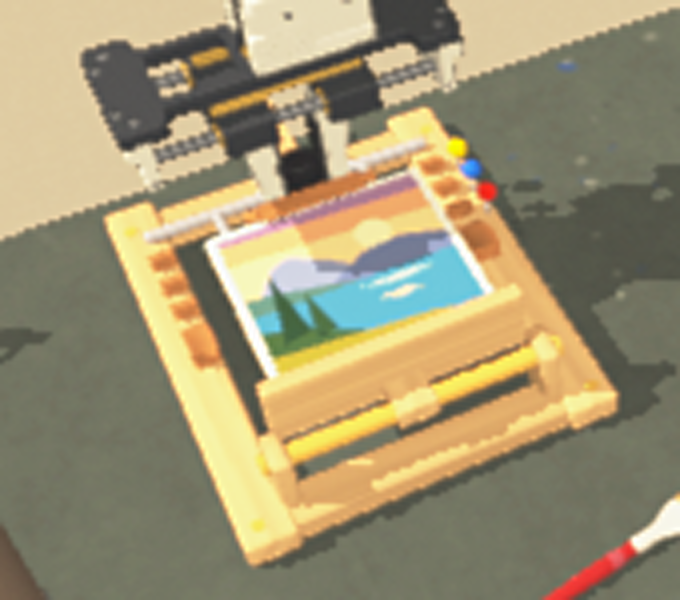

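The painting sits square against the ledge and the jaw is against its top edge; the force jump to 9.5 N confirms it stalled there. I'll press for a moment, then release and rise.

```bash
python3 -m jog '[[-1,[1,0,0],0],[-1,[1,0,0],0],[-1,[1,0,0],0],[-1,[-1.5,0,0],0],[-0.1,[-1.5,0,0],0],[-0.1,[-1.5,0,0],0],[-0.1,[-1.5,0,0],0],[-0.1,[-1.5,0,0],0],[-0.1,[-1.5,0,-40],0],[-0.1,[-1.5,0,-80],0],[-0.1,[-1.5,0,-80],0]]'
```

```text
t: 8.2
eef_pos: [0.5699, -0.0703, 0.1648]
ee_rot: [3.14, 0.003, 3.137]
force: [0.5, 0.4, -0.6]
width: 0.0391
gripper_force: 0.0
```

```bash
python3 -m jog '[[-0.1,[-50,-1,0],0],[-0.1,[-94,-1,0],0],[-0.1,[-94,-1,0],0],[-0.1,[-94,-1,50],0],[-0.1,[-94,-1,100],0],[-0.1,[-94,-1,128],0],[-0.1,[-94,-1,128],0],[-0.1,[-94,-1,128],0],[-1,[-94,-1,128],0],[-1,[-94,-1,128],0],[-1,[-94,-1,128],0],[-1,[-94,-1,128],0],[-1,[-94,-1,128],0]]' 30
```

```text
t: 9.82
eef_pos: [0.6641, -0.0718, 0.0358]
ee_rot: [3.141, 0.002, 3.137]
force: [-2.8, 3.7, 6.3]
width: 0.0238
gripper_force: 30.0
```

Mast is gripped (23.8 mm wide). Next, the first part of the arc.

```bash
python3 -m jog '[[-1,[0.5,0,-15.5],0],[-1,[2,0,-31],0],[-1,[4,0,-46],0],[-1,[7.5,0,-61],0],[-1,[11.5,0,-76],0],[-1,[16.5,0,-91],0],[-1,[22,0,-105],0],[-1,[29,0,-119],0],[-1,[37,0,-132.5],0],[-1,[45,0,-145.5],0],[-1,[45,0,-145.5],0]]'; python3 - <<'E'
from station import optics
import cv2
f=optics.grab_frame("scene")
cv2.imwrite("pics/s3.png",cv2.resize(f["color"][30:280,130:340,::-1],None,fx=2.4,fy=2.4,interpolation=cv2.INTER_CUBIC))
E
```

```text
t: 11.2
eef_pos: [0.6174, -0.0715, 0.1816]
ee_rot: [3.14, 0.0, 3.136]
force: [0.6, 4.9, -3.1]
width: 0.0234
gripper_force: 30.0
```

View pics/s3.png

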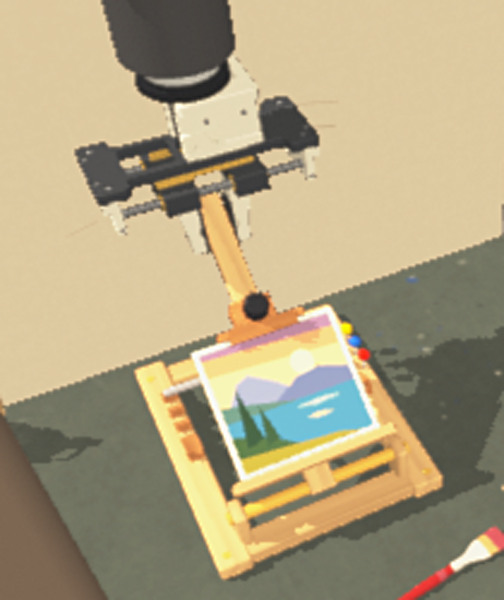

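The mast is rising cleanly in the grip, with the painting held against the ledge. I'll continue to about 1.16 rad.

```bash
python3 -m jog '[[-1,[9,0,-12.5],0],[-1,[19,0,-24.5],0],[-1,[29.5,0,-35.5],0],[-1,[40.5,0,-46.5],0],[-1,[52.5,0,-56.5],0],[-1,[65,0,-65.5],0],[-1,[78,0,-74],0],[-1,[87,0,-79.5],0],[-1,[96,0,-84],0],[-1,[105,0,-88.5],0],[-1,[110,0,-91],0],[-1,[110,0,-91],0],[-1,[110,0,-91],0]]'; python3 - <<'E'
from station import optics
import cv2
f=optics.grab_frame("scene")
cv2.imwrite("pics/s4.png",cv2.resize(f["color"][30:280,130:340,::-1],None,fx=2.4,fy=2.4,interpolation=cv2.INTER_CUBIC))
E
```

```text
t: 12.88
eef_pos: [0.5074, -0.0708, 0.2713]
ee_rot: [3.14, -0.001, 3.136]
force: [0.7, 6.6, -3.6]
width: 0.0239
gripper_force: 30.0
```

View pics/s4.png

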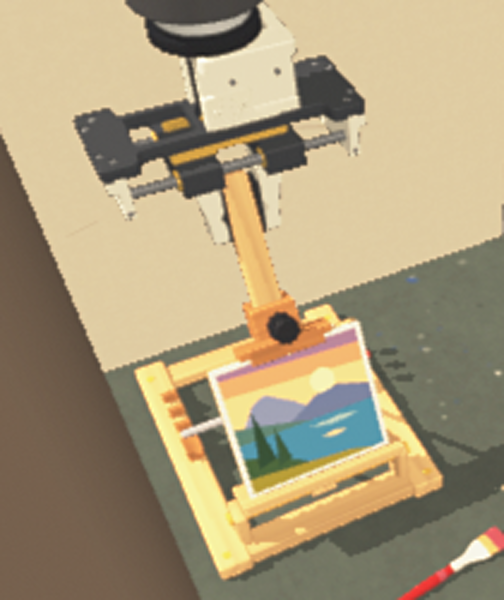

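```bash
python3 -m jog '[[-1,[-5,0,2],0],[-1,[-9.5,0,4.5],0],[-1,[-14,0,6.5],0],[-1,[-18.5,0,9],0],[-1,[-21,0,10.2],0],[-1,[-23,0,11.5],0],[-1,[-23,0,11.5],0]]';python3 -m jog '[[-1,[-1.2,0,0.6],0],[-1,[-2.4,0,1.3],0],[-1,[-2.4,0,1.3],0],[-1,[-2.4,0,1.3],0]]'; python3 -m jog '[[-1,[-1.2,0,0.6],0],[-1,[-2.4,0,1.3],0],[-1,[-2.4,0,1.3],0]]'; python3 - <<'E'
from station import optics,status
import cv2,numpy as np
f=optics.grab_frame("scene")
cv2.imwrite("pics/s5.png",cv2.resize(f["color"][150:260,170:320,::-1],None,fx=5,fy=5,interpolation=cv2.INTER_CUBIC))
p=status.get_state()["eef_pos"];print(np.arctan2(p[2]+.005-.042,p[0]-.406),np.hypot(p[2]+.005-.042,p[0]-.406))
E
```

```text
t: 13.8
eef_pos: [0.5304, -0.071, 0.2601]
ee_rot: [3.14, -0.001, 3.136]
force: [-0.5, 7.5, 0.4]
width: 0.0238
gripper_force: 30.0
t: 14.3
eef_pos: [0.5324, -0.071, 0.259]
ee_rot: [3.14, -0.001, 3.136]
force: [-2.5, 7.8, 2.4]
width: 0.0243
gripper_force: 30.0
t: 14.68
eef_pos: [0.5337, -0.071, 0.2583]
ee_rot: [3.14, -0.003, 3.136]
force: [-8.7, 9.5, 9.6]
width: 0.0236
gripper_force: 30.0
1.0473620764470406 0.2554980114061353
```

View pics/s5.png

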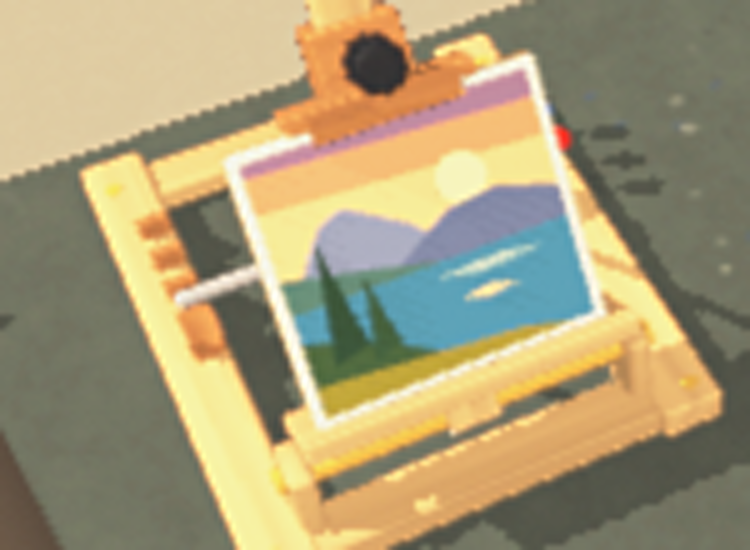

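The force builds against the prop at 1.05 rad, and the foot shows in the third notch (crop 185,297). I'll relieve the load, open the gripper and retreat upwards.

```bash
python3 -m jog '[[-1,[1.2,0,-0.6],0],[-1,[1.2,0,-0.6],0],[-0.5,[1.2,0,-0.6],0],[0.2,[1.2,0,-0.6],0],[0.2,[1.2,0,-0.6],0],[0.2,[1.2,0,-0.6],0],[0.2,[1.2,0,-0.6],0],[0.2,[1.2,0,-30],0],[0.2,[1.2,0,-70],0],[0.2,[1.2,0,-110],0],[0.2,[1.2,0,-110],0],[0.2,[1.2,0,-110],0],[0.2,[1.2,0,-110],0],[0.2,[1.2,0,-110],0]]'; python3 - <<'E'
from station import optics
import cv2,numpy as np
f=optics.grab_frame("scene"); g=optics.grab_frame("top")
a=cv2.resize(f["color"][110:260,170:320,::-1],(560,560),interpolation=cv2.INTER_CUBIC)
cv2.imwrite("pics/s6.png",a)
E
```

```text
t: 16.48
eef_pos: [0.5348, -0.0717, 0.3661]
ee_rot: [-3.141, -0.001, 3.136]
force: [0.9, 0.0, -0.2]
width: 0.0527
gripper_force: 0.0
```

View pics/s6.png

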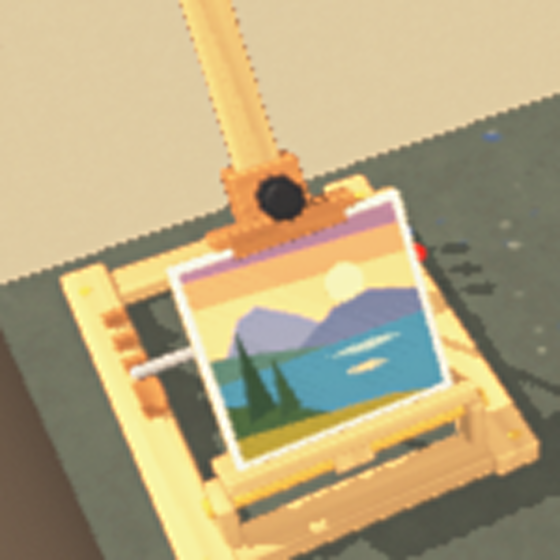

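The easel stands on its prop with the foot in the third notch, the one beside the red pin. The painting is square against the ledge, the clamp is closed, and the gripper is clear. I'm handing it in.

```bash
python3 -c "
from station import order
print(order.job_done())"
```

```text
the job is handed in; nothing more can be done
None
```

The job is handed in, with no verdict shown: the last picture has the painting clamped square on the ledge, the mast on its prop in the red-pin notch and the gripper clear, and the arm never went near the paint pots.

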